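# Set a copper bar to the scribed line in a drilling jig and clamp it

### The arm

A 6-joint arm with a two-finger parallel gripper is mounted at the origin on a cart in front of the work surface, level with it; the furniture and walls round the work are solid. World frame = base frame: x ahead of the robot, y to its left, z up, the work surface at z = 0. Lengths are in m, angles in degrees, forces in N, time in s.
With the tool pointing down it reaches from about 0.4 to 0.825 m from the base axis. Payload 7 kg.
Tool frame: the origin (TCP) lies at the very end of the fingers, on their centre line; the grasp point (between the pads) lies 19 mm behind it; z points along the fingers, y is the line along which they close (so a half turn about z gives the same grasp; the last joint's range is limited). The gripper opens to 88 mm and grips with 3 to 60 N. Pads are 19 mm wide; open, the fingers measure 130 mm over their backs; the gripper's body (78 mm by 193 mm) begins 47 mm behind the grasp point.
Start: joints at [89.788, 20.546, 0.682, 0, -70.136, -16.507], TCP at [0.194, 0.646, 0.227] pointing down, gripper open.
Joint ranges: [-176.03, 176.03], [-82.01, 121.73], [-58.28, 71.71], [-173.87, 95.51], [-174.79, -0.11], [-173.66, 173.66]. Speed limits (degrees/s): [136.94, 136.94, 172.46, 180, 180, 180].

### API

Orientations are given as [roll, pitch, yaw] about the fixed x, y, z axes, in that order (R = Rz(yaw) Ry(pitch) Rx(roll)).
In Python, from plant import r gives the robot as it stands. The module is installed in compiled form; this text tells all that it offers.
- The arm moves only by the tool jog_arm, never from a script. Its arguments are lists of equal length, an entry for each row: "travel": the shift along the tool's x, y, z each as a share of 50 cm, from -1 to 1, a list of three; "dr": the turn, a rotation vector about the tool's x, y, z each as a share of 360 degrees, from -1 to 1, a list of three; "claw": the opening, from 0 (shut) to 1 (fully open). A call has exactly 10 rows; each row is the pose to reach, as a shift and turn from the pose commanded when the call began, along the tool's axes at that moment, turning the shorter way round; what a row does not reach only later rows make up. A row lasts 1/8 s, in which the tool goes at most 62.5 mm and 10.7 degrees, less where a joint would pass 70% of its speed; a pose out of reach is approached as far as the arm can. A call with a number of a shift or a turn outside -1 to 1 is refused whole. A call with a gripper value outside its range is refused whole. The fingers move at their own pace and stop on an object; "newtons" is the grip in N (left out, the last holds). Time passes only in rows, so rows that repeat a pose let the fingers close, or fill a call up. It gives the time, the measured TCP pose, the force, the opening and the grip force at its end, in the units of the state.
- r.get_state(): the state, without advancing time (a new reading comes with each control period).
- r.capture(name): name is "scene" or "top" or "wrist"; returns a dict with "pixels" (420x560x3 uint8, red, green, blue), "range_z" (420x560 float32, m along the optical axis (not along the pixel's ray), 0 where there is no reading), "fx", "fy", "cx", "cy" (pixels), "position" and "attitude" of the camera in the world; the wrist camera has in their place "hand_eye" (4x4, takes a point from camera to tool coordinates, whose origin is the TCP and whose axes are the flange's). Camera axes: x right, y up, looking along -z (the intrinsics and any distortion apply to the point x, -y, -z); pixel columns grow to the right and rows downward; lengths in m; the calibration is good to about 2 mm. A picture is of the moment at which its call begins: read the wrist's pose just before it.
- r.close_job(): hands the job in; it is judged then, once.
Trained networks look in the newest picture that a camera, given by its name, has taken for a name from the list of things; names that differ only in an ending like _2 or _b are one class to them, and where a whole thing is asked for, a point or a joint stands for the part that bears it (a point fixed in the world has none). Each returns a list of dicts, best first, with "conf" (0 to 1); they miss things now and then, are a little off and sometimes report something else, mostly with a low value. They report only what shows in the picture. A call takes as long as a camera call.
- r.boxes_of(name, camera): "extent" ([left, top, right, bottom] in pixels, round what is visible of it).
- r.regions_of(name, camera): "pixels" (420x560 bool, what is visible of it) and "extent" ([left, top, right, bottom] in pixels, round what is visible of it).
- r.tip_of(name, camera): "at" ([column, row] in pixels: a listed point, or the origin of a listed thing).
The state is a dict: "time_s": time; "joints": joint angles; "qd": joint speeds; "joint_torque": joint torques, N m; "tcp_pos": TCP position; "eef_rot": TCP orientation; "contact_force": force on the tool from outside, world axes, zero at the start; "moment": the same for the moment, N m; "gripper_width": finger opening in m; "gripper_force": force on a finger pad.
Only numpy, scipy, OpenCV 4.12 (cv2) and the standard library are available. Lean on these libraries where they do the work, as an engineer would, in place of code of your own. Each camera call takes 0.05 s, during which the arm holds its last target. There are 200 camera calls.

### The job

Set up the undrilled copper bar on the drilling jig: press it flat against the back fence with a steady force of about 10 N for a moment so that it beds on the fence, slide it left along the fence until its left end meets the scribed line in the blue band, without shoving it past the line, and then push the red handle of the toggle clamp fully down so that the bar is held there. Leave the other things on the bench alone.

Things in the scene. Friction and masses are not known exactly. Their poses are not given: they have to be found in the camera images.
- jig: drilling jig, fixed on the bench: an aluminium plate (x = -76 to 72 mm, y = -120 to 120 mm), top 16 mm above the bench. Origin on the bench; x to the back, y to the left, z up. Its steel fence runs along y over the whole width, 12 mm thick, 14 mm high (two brass nuts on it 8 mm higher); it is adjustable: its front face is locked somewhere between x = -11 and 5 mm, parallel to y. Find it by feel
- line_mid (a point): a point of the scribed line, a bright line across the plate, square to the fence, in a 16 mm wide blue band, at y = 70 mm in the jig; this point lies on the plate's top at x = -20 mm; axes as the jig's. The line is only a mark: nothing stops the bar there
- bush_plate: dark steel plate with a brass drill bush, part of the jig, above the fence; origin and axes as the jig's. It overhangs the bar's path at y = 32 to 58 mm, x = -39 to 29 mm, 30 to 45 mm above the bench; the bar passes under it with 4 mm to spare
- bar: the undrilled copper bar, 40 (x) x 120 (y) x 10 mm, about 0.3 to 0.55 kg, lying loose on the jig's plate in front of the fence, a little askew and to the right of the line; origin: middle of its underside, y along it to its left end, x to its back. It slides on the plate against a friction of some 2 to 6 N
- bar_end (a point): middle of the lower edge of the bar's left end, 60 mm from its middle: this end has to meet the line
- clamp_arm: steel arm of the toggle clamp; origin on its pivot on the frame, x = 36, y = 8, z = 52 mm in the jig. The clamp's frame stands behind the fence at x = 18 to 70 mm, y = -7 to 23 mm, up to 66 mm above the bench; while the clamp is open the arm stands up above it, from x = -8 mm on, up to 115 mm above the bench
- clamp_foot: sprung rubber foot on the arm, 12 mm across; closed, it presses on the bar from above at about x = -20, y = 8 mm in the jig
- clamp_handle: red-gripped handle of the toggle clamp, 111 mm long, 14 mm thick; origin on its pivot pin (on the arm), x along the handle to its free end. Open, it points up and back, 62 degrees above level; pressed down it turns about the jig's y axis, while its pivot moves forward by 13 mm and up by 14 mm, and brings the arm down; fully down it is level, past its dead centre against a stop, and stays
- handle_mid (a point): point on the middle line of the red grip, 60 mm from the handle's pivot; it moves with the handle: open, at x = 76, z = 107 mm in the jig; fully down, at x = 98, z = 69 mm. Pressing it down there takes about 2 to 8 N until it meets its stop
- done_bar_1: finished copper bar with two holes, same size, lying on the bench to the right of the jig
- done_bar_2: second finished bar with two holes, lying on the first
- caliper: digital caliper lying on the bench, 57 x 208 x 15 mm
- brush: black brush lying on the bench, 16 x 115 x 25 mm
- hex_key: black hex key lying on the bench, 33 x 95 x 8 mm

How it is judged:
By the outcome, as a careful person would: the job done as asked, in the order asked, and still so for the second after the job is handed in, with the robot touching nothing.
It also fails if it takes over 72 s, if anything falls off the work surface, if the arm or the gripper's body presses on something with over 40 N, if the wrist force passes 120 N, or if a joint passes its speed limit or range.

## Working session

There is one attempt and no reset: what is moved stays moved. The work goes in short steps, Python scripts to look and compute and a tool call to move; the robot and the scene stay as the last step left them, time stands still between calls to the robot, and variables do not carry over. Pictures are saved under pics/ and viewed, at most 10 in all, crops included, and the job is handed in when it is done.

Besides the shell and the picture viewer there is one more tool, called after ">>>" in YAML: its name, and indented under it one key for each argument. jog_arm: Moves the arm, as the interface text tells. Its arguments: {"type":"object","properties":{"travel":{"type":"array"},"dr":{"type":"array"},"claw":{"type":"array"},"newtons":{"type":"number"}},"required":["travel","dr","claw"]}

```bash
mkdir -p pics; cat > h.py <<'E'
import numpy as np, cv2
from scipy.spatial.transform import Rotation as R
from plant import r
def rot(a):
    a=np.array(a,float)
    return a if a.shape==(3,3) else (R.from_quat(a).as_matrix() if a.size==4 else R.from_euler('xyz',a,degrees=True).as_matrix())
def pose(c,s=None):
    if 'hand_eye' in c:
        H=np.array(c['hand_eye']); T=np.eye(4); T[:3,:3]=rot(s['eef_rot']); T[:3,3]=s['tcp_pos']; return T@H
    T=np.eye(4); T[:3,:3]=rot(c['attitude']); T[:3,3]=c['position']; return T
def ray(c,T,u,v):
    d=np.array([(u-c['cx'])/c['fx'],-(v-c['cy'])/c['fy'],-1.]); return T[:3,3],T[:3,:3]@d
def atz(c,T,u,v,z):
    o,d=ray(c,T,u,v); return o+d*(z-o[2])/d[2]
def dep(c,T,u,v):
    o,d=ray(c,T,u,v); return o+d*c['range_z'][int(round(v)),int(round(u))]
def save(c,n): cv2.imwrite('pics/'+n+'.png',cv2.cvtColor(c['pixels'],cv2.COLOR_RGB2BGR))
E
python3 - <<'E'
from h import *
s=r.get_state(); print({k:np.round(v,3).tolist() for k,v in s.items()})
for n in ['scene','top']:
    c=r.capture(n); save(c,n); T=pose(c); print(n,{k:c[k] for k in c if k not in('pixels','range_z')})
    for t in ['line_mid','bar_end','bar','jig','clamp_handle','handle_mid','clamp_foot']:
        for d in r.tip_of(t,n)[:2]:
            u,v=d['at']; print(t,round(d['conf'],2),np.round([u,v]),np.round(atz(c,T,u,v,.016),4),np.round(dep(c,T,u,v),4))
E
```

```text
{'time_s': 0.0, 'joints': [89.789, 20.59, 0.631, -0.021, -70.135, -16.506], 'qd': [-0.043, 0.074, 0.056, 0.079, -0.039, 0.041], 'joint_torque': [-0.001, -58.272, 29.308, 6.998, 0.007, -0.0], 'tcp_pos': [0.194, 0.646, 0.226], 'eef_rot': [179.903, -0.008, -16.724], 'contact_force': [0.575, -0.298, 0.096], 'moment': [0.048, 0.054, 0.039], 'gripper_force': 0.0, 'gripper_width': 0.088}
scene {'fx': 483.333666210899, 'fy': 483.333666210899, 'cx': 276.9126009475105, 'cy': 206.97731493060212, 'position': array([ 0.07816643, -0.60192106,  0.77805745]), 'attitude': array([ 49.10833802,  -0.7549408 , -30.96377681])}
line_mid 0.7 [210. 177.] [0.4502 0.3348 0.016 ] [0.4358 0.2985 0.0456]
bar_end 0.55 [206. 190.] [0.4183 0.291  0.016 ] [0.4125 0.2759 0.029 ]
bar 0.61 [215. 210.] [0.4066 0.2127 0.016 ] [0.4012 0.1993 0.0286]
jig 0.56 [227. 200.] [0.4462 0.2309 0.016 ] [0.4465 0.2316 0.0153]
jig 0.37 [279. 298.] [ 0.401  -0.0906  0.016 ] [ 0.4069 -0.0813  0.0021]
clamp_handle 0.7 [226. 197.] [0.4501 0.2437 0.016 ] [0.4481 0.2391 0.0202]
clamp_handle 0.62 [251. 172.] [0.552  0.3025 0.016 ] [0.518  0.
[... 255 characters left out ...]
06270868553, 'position': array([0.24638262, 0.05442059, 1.09088477]), 'attitude': array([ 12.34471128,  -0.38411917, -90.6507481 ])}
line_mid 0.58 [180. 222.] [0.4443 0.3238 0.016 ] [0.4441 0.3235 0.0169]
bar_end 0.79 [195. 232.] [0.4144 0.2818 0.016 ] [0.4129 0.2797 0.026 ]
bar 0.73 [219. 235.] [0.4076 0.2184 0.016 ] [0.4058 0.2166 0.0277]
bar 0.64 [195. 234.] [0.4096 0.2811 0.016 ] [0.4081 0.2791 0.0257]
jig 0.59 [208. 219.] [0.4512 0.2473 0.016 ] [0.4511 0.2472 0.0163]
clamp_handle 0.66 [206. 191.] [0.5271 0.2576 0.016 ] [0.5156 0.2493 0.0599]
handle_mid 0.55 [202. 180.] [0.5597 0.2678 0.016 ] [0.5296 0.2473 0.1194]
clamp_foot 0.43 [199. 209.] [0.4794 0.2742 0.016 ] [0.4593 0.2552 0.1085]
```

```bash
python3 - <<'E'
import cv2
a=cv2.imread('pics/top.png')[140:300,120:330]; cv2.imwrite('pics/topc.png',cv2.resize(a,None,fx=3.6,fy=3.6,interpolation=cv2.INTER_CUBIC))
E
```

```text
(no output)
```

View pics/scene.png

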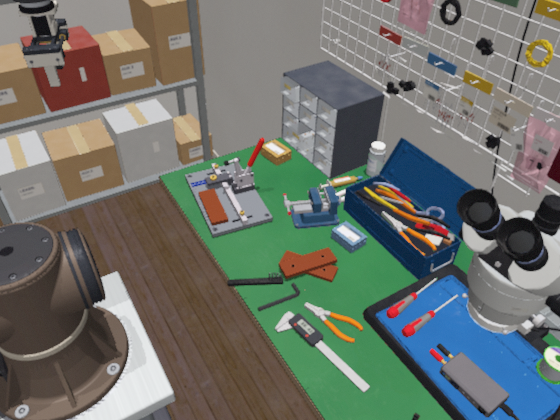

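View pics/topc.png

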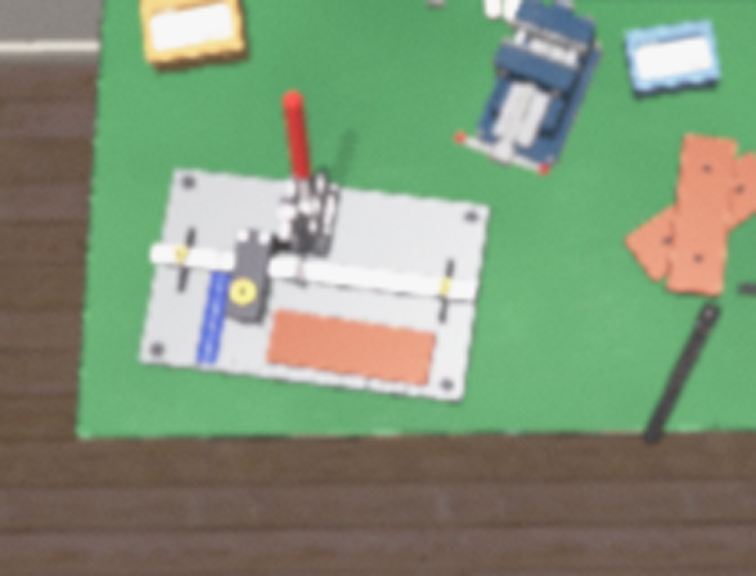

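The top view shows the jig (crop corners about (175,170), (488,207), (462,400), (140,360)), the bar in front of the fence, the blue band left of the bush plate, and the open clamp with its red handle pointing back.

```bash
python3 - <<'E'
from h import *
c=r.capture('top');T=pose(c)
P=[atz(c,T,120+u/3.6,140+v/3.6,.016)[:2] for u,v in [(175,170),(488,207),(462,400),(140,360)]]
J=np.array([(72,120),(72,-120),(-76,-120),(-76,120)])/1e3
P=np.array(P);print(P)
Jc=J-J.mean(0);Pc=P-P.mean(0)
a=np.arctan2((Jc[:,0]*Pc[:,1]-Jc[:,1]*Pc[:,0]).sum(),(Jc*Pc).sum())
Rm=np.array([[np.cos(a),-np.sin(a)],[np.sin(a),np.cos(a)]])
print(np.degrees(a),P.mean(0)-Rm@J.mean(0),(Pc-Jc@Rm.T))
w=r.capture('wrist');print(w['hand_eye'],w['fx'])
E
```

```text
[[0.53983594 0.35831226]
 [0.50870756 0.1213611 ]
 [0.36337884 0.13988531]
 [0.39533663 0.3769178 ]]
-7.504471504859378 [0.45379761 0.24885791] [[-1.01739775e-03 -1.14358436e-04]
 [-8.00919638e-04  8.78807823e-04]
 [ 6.02694252e-04  7.36924239e-05]
 [ 1.21562314e-03 -8.38141811e-04]]
[[-1.99636918e-04  9.67739233e-01  2.51953838e-01  6.81663802e-02]
 [ 9.99999800e-01  4.18328942e-05  6.31677397e-04  9.93223543e-04]
 [ 6.00759041e-04  2.51953914e-01 -9.67739048e-01 -1.57326761e-01]
 [ 0.00000000e+00  0.00000000e+00  0.00000000e+00  1.00000000e+00]] 308.08290514367803
```

>>> jog_arm:
  travel:
    - [0.587, 0.634, 0.054]
    - [0.587, 0.634, 0.054]
    - [0.587, 0.634, 0.054]
    - [0.587, 0.634, 0.054]
    - [0.587, 0.634, 0.054]
    - [0.587, 0.634, 0.054]
    - [0.587, 0.634, 0.054]
    - [0.587, 0.634, 0.054]
    - [0.587, 0.634, 0.054]
    - [0.587, 0.634, 0.054]
  dr:
    - [0, 0, -0.0256]
    - [0, 0, -0.0256]
    - [0, 0, -0.0256]
    - [0, 0, -0.0256]
    - [0, 0, -0.0256]
    - [0, 0, -0.0256]
    - [0, 0, -0.0256]
    - [0, 0, -0.0256]
    - [0, 0, -0.0256]
    - [0, 0, -0.0256]
  claw: [0, 0, 0, 0, 0, 0, 0, 0, 0, 0]
  newtons: 20

```text
time_s: 2.15
tcp_pos: [0.3839, 0.2594, 0.1997]
eef_rot: [-180.0, -0.0, -7.4]
contact_force: [-0.3, 0.7, 0.1]
gripper_width: 0.0005
gripper_force: 0.0
```

```bash
python3 - <<'E'
from h import *
s=r.get_state(); print({k:np.round(s[k],3).tolist() for k in ('time_s','joints','tcp_pos','eef_rot','contact_force','gripper_width')})
c=r.capture('wrist'); save(c,'w1'); T=pose(c,s); np.savez('w1',T=T,p=c['pixels'],z=c['range_z'])
print(T,c['cx'],c['cy'])
for t in ['line_mid','bar_end','bar','clamp_foot']:
  for d in r.tip_of(t,'wrist')[:2]:
    u,v=d['at']; print(t,round(d['conf'],2),np.round([u,v]),np.round(atz(c,T,u,v,.016),4),np.round(dep(c,T,u,v),4))
E
```

```text
{'time_s': 2.15, 'joints': [58.498, 1.419, -27.26, -0.0, -61.298, 24.065], 'tcp_pos': [0.384, 0.259, 0.2], 'eef_rot': [-179.978, -0.01, -7.437], 'contact_force': [-0.343, 0.666, 0.135], 'gripper_width': 0.001}
[[-0.12964085  0.95967534  0.24943233  0.45117171]
 [-0.99156045 -0.12520295 -0.03364662  0.24944015]
 [-0.00106016 -0.25168921  0.96780753  0.35703453]
 [ 0.          0.          0.          1.        ]] 275.1594210252719 206.98280816444262
line_mid 0.65 [211. 141.] [0.4458 0.3204 0.016 ] [0.4458 0.3207 0.0144]
line_mid 0.27 [306. 169.] [0.4015 0.2218 0.016 ] [0.4031 0.2227 0.0267]
bar_end 0.91 [251. 165.] [0.4142 0.2814 0.016 ] [0.4151 0.2807 0.0242]
bar 0.81 [303. 167.] [0.4041 0.2247 0.016 ] [0.4054 0.2253 0.025 ]
bar 0.39 [518. 156.] [ 0.3867 -0.0098  0.016 ] [ 0.3853 -0.0151  0.009 ]
clamp_foot 0.75 [266. 121.] [0.4585 0.2591 0.016 ] [0.4582 0.2587 0.0295]
clamp_foot 0.55 [550.  38.] [ 0.5011 -0.0342  0.016 ] [ 0.5007 -0.0317  0.019 ]
```

View pics/w1.png

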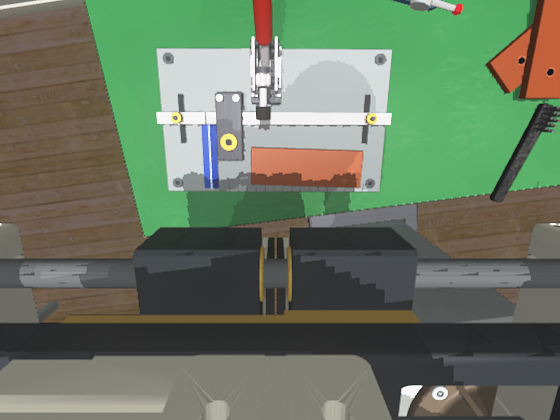

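The wrist view shows the jig plate (corners (158,49) (391,49) (381,190) (168,190)), bar corners (252,148) (363,151) (361,187) (251,184), scribed line at column ~211, fence row ~118.

```bash
cat >> h.py <<'E'
def fit(J,P):
    Jc=J-J.mean(0);Pc=P-P.mean(0)
    a=np.arctan2((Jc[:,0]*Pc[:,1]-Jc[:,1]*Pc[:,0]).sum(),(Jc*Pc).sum())
    Rm=np.array([[np.cos(a),-np.sin(a)],[np.sin(a),np.cos(a)]])
    return np.degrees(a),Rm,P.mean(0)-Rm@J.mean(0),Pc-Jc@Rm.T
E
python3 - <<'E'
from h import *
d=np.load('w1.npz');T=d['T'];c=dict(fx=308.083,fy=308.083,cx=275.16,cy=206.98,range_z=d['z'])
g=cv2.cvtColor(d['p'],cv2.COLOR_RGB2GRAY)
sub=lambda p:cv2.cornerSubPix(g,np.float32(p).reshape(-1,1,2),(4,4),(-1,-1),(3,50,.01)).reshape(-1,2)
pc=sub([(158,49),(391,49),(381,190),(168,190)]);bc=sub([(252,148),(363,151),(361,187),(251,184)])
print(pc,bc)
P=np.array([atz(c,T,u,v,.016)[:2] for u,v in pc]);B=np.array([atz(c,T,u,v,.026)[:2] for u,v in bc])
J=np.array([(72,120),(72,-120),(-76,-120),(-76,120)])/1e3
a,Rm,o,e=fit(J,P);print(a,o,e*1e3)
K=np.array([(20,60),(20,-60),(-20,-60),(-20,60)])/1e3
b,_,ob,e=fit(K,B);print('bar',b,ob,e*1e3,'in jig',b-a,(ob-o)@Rm*1e3)
print('bar corners jig',(B-o)@Rm*1e3)
for uv in [(211,141),(212,128)]: print('line',(atz(c,T,*uv,.016)[:2]-o)@Rm*1e3)
print('fence front top z.03',[(atz(c,T,u,124,.03)[:2]-o)@Rm*1e3 for u in(200,340)])
print(np.where(np.abs(np.diff(g[100:150,340].astype(int)))>15)[0]+100)
E
```

```text
[[156.13564   48.167553]
 [391.4719    49.267838]
 [378.60153  190.83083 ]
 [168.2321   190.11388 ]] [[250.94179 146.19646]
 [362.57095 150.12247]
 [361.      187.     ]
 [249.58255 183.91937]]
-7.676000294664135 [0.45681649 0.25074217] [[-1.22105522 -1.13678745]
 [-1.00666123  1.40342603]
 [ 1.37657094  1.18736219]
 [ 0.8511455  -1.45400076]]
bar -9.136846440590775 [0.40544382 0.22228158] [[ 0.21725102 -0.63192861]
 [-0.08973812  1.21835581]
 [-0.09321535 -1.09799303]
 [-0.03429756  0.51156584]] in jig -1.4608461459266397 [-47.11082458 -35.06746109]
bar corners jig [[-25.28798454  23.80591386]
 [-28.89862484 -94.36238415]
 [-68.5796729  -95.63868869]
 [-65.67701604  25.92531461]]
line [-20.52753023  67.78614679]
line [-6.87404464 66.05207507]
fence front top z.03 [array([-2.88973305, 75.373211  ]), array([ -2.3220944 , -68.13421059])]
[111 112 123 124 125 148]
```

>>> jog_arm:
  travel:
    - [-0.036, 0.076, 0.1]
    - [-0.036, 0.076, 0.2]
    - [-0.036, 0.076, 0.25]
    - [-0.036, 0.076, 0.3]
    - [-0.036, 0.076, 0.33]
    - [-0.036, 0.076, 0.345]
    - [-0.036, 0.076, 0.358]
    - [-0.036, 0.076, 0.358]
    - [-0.036, 0.076, 0.358]
    - [-0.036, 0.076, 0.358]
  dr:
    - [0, 0.0222, 0]
    - [0, 0.0222, 0]
    - [0, 0.0222, 0]
    - [0, 0.0222, 0]
    - [0, 0.0222, 0]
    - [0, 0.0222, 0]
    - [0, 0.0222, 0]
    - [0, 0.0222, 0]
    - [0, 0.0222, 0]
    - [0, 0.0222, 0]
  claw: [0, 0, 0, 0, 0, 0, 0, 0, 0, 0]

```text
time_s: 3.65
tcp_pos: [0.3615, 0.2234, 0.021]
eef_rot: [-179.9, -8.0, -7.5]
contact_force: [-0.3, -1.4, -0.4]
gripper_width: 0.0005
gripper_force: 0.0
```

```bash
cat > st.py <<'E'
from h import *
s=r.get_state(); Rm=R.from_euler('z',-7.6,degrees=True).as_matrix(); p=np.array(s['tcp_pos'])-[.4553,.2498,0]
print(s['time_s'],'jig',np.round(p@Rm*1e3,1),'rot',np.round(s['eef_rot'],2),'F jig',np.round(np.array(s['contact_force'])@Rm,1),'tcp',np.round(s['tcp_pos'],4),'j',np.round(s['joints'],0))
E
python3 st.py
```

```text
3.65 jig [-89.5 -38.5  21. ] rot [-179.94   -8.01   -7.51] F jig [-0.1 -1.5 -0.4] tcp [0.3615 0.2234 0.021 ] j [ 64.   9. -57.  20. -22.  -1.]
```

>>> jog_arm:
  travel:
    - [0.012, 0, 0.0017]
    - [0.02, 0, 0.0028]
    - [0.026, 0, 0.0037]
    - [0.032, 0, 0.0045]
    - [0.038, 0, 0.0053]
    - [0.044, 0, 0.0062]
    - [0.05, 0, 0.007]
    - [0.056, 0, 0.0079]
    - [0.06, 0, 0.0084]
    - [0.062, 0, 0.0087]
  dr:
    - [0, 0, 0]
    - [0, 0, 0]
    - [0, 0, 0]
    - [0, 0, 0]
    - [0, 0, 0]
    - [0, 0, 0]
    - [0, 0, 0]
    - [0, 0, 0]
    - [0, 0, 0]
    - [0, 0, 0]
  claw: [0, 0, 0, 0, 0, 0, 0, 0, 0, 0]

```text
time_s: 4.9
tcp_pos: [0.3924, 0.219, 0.0205]
eef_rot: [180.0, -8.0, -7.5]
contact_force: [-2.2, 1.1, 0.0]
gripper_width: 0.0005
gripper_force: 1.3
```

```bash
python3 st.py
```

```text
4.9 jig [-58.2 -38.9  20.5] rot [180.    -7.99  -7.51] F jig [-2.3  0.8  0. ] tcp [0.3924 0.219  0.0205] j [ 60.  11. -54.  19. -23.   5.]
```

>>> jog_arm:
  travel:
    - [0.001, 0, 0.0001]
    - [0.002, 0, 0.0003]
    - [0.003, 0, 0.0004]
    - [0.004, 0, 0.0006]
    - [0.005, 0, 0.0007]
    - [0.006, 0, 0.0008]
    - [0.007, 0, 0.001]
    - [0.008, 0, 0.0011]
    - [0.008, 0, 0.0011]
    - [0.008, 0, 0.0011]
  dr:
    - [0, 0, 0]
    - [0, 0, 0]
    - [0, 0, 0]
    - [0, 0, 0]
    - [0, 0, 0]
    - [0, 0, 0]
    - [0, 0, 0]
    - [0, 0, 0]
    - [0, 0, 0]
    - [0, 0, 0]
  claw: [0, 0, 0, 0, 0, 0, 0, 0, 0, 0]

```text
time_s: 6.15
tcp_pos: [0.3964, 0.2185, 0.0206]
eef_rot: [-180.0, -8.0, -7.5]
contact_force: [-0.7, -0.2, -0.5]
gripper_width: 0.0003
gripper_force: 0.5
```

```bash
python3 st.py
```

```text
6.15 jig [-54.3 -38.8  20.6] rot [-180.     -7.99   -7.5 ] F jig [-0.6 -0.2 -0.5] tcp [0.3964 0.2185 0.0206] j [ 59.  11. -54.  19. -23.   6.]
```

>>> jog_arm:
  travel:
    - [0.001, 0, 0.0001]
    - [0.002, 0, 0.0003]
    - [0.003, 0, 0.0004]
    - [0.0035, 0, 0.0005]
    - [0.004, 0, 0.0006]
    - [0.0045, 0, 0.0006]
    - [0.005, 0, 0.0007]
    - [0.0055, 0, 0.0008]
    - [0.006, 0, 0.0008]
    - [0.006, 0, 0.0008]
  dr:
    - [0, 0, 0]
    - [0, 0, 0]
    - [0, 0, 0]
    - [0, 0, 0]
    - [0, 0, 0]
    - [0, 0, 0]
    - [0, 0, 0]
    - [0, 0, 0]
    - [0, 0, 0]
    - [0, 0, 0]
  claw: [0, 0, 0, 0, 0, 0, 0, 0, 0, 0]

```text
time_s: 7.4
tcp_pos: [0.3991, 0.2183, 0.0205]
eef_rot: [-180.0, -8.0, -7.5]
contact_force: [-7.1, 3.0, 0.5]
gripper_width: 0.0004
gripper_force: 3.5
```

```bash
python3 st.py
```

```text
7.4 jig [-51.5 -38.7  20.5] rot [-179.98   -7.98   -7.49] F jig [-7.5  2.   0.5] tcp [0.3991 0.2183 0.0205] j [ 59.  11. -54.  19. -23.   6.]
```

>>> jog_arm:
  travel:
    - [0.0003, 0, 0]
    - [0.0004, 0, 0]
    - [0.0004, 0, 0]
    - [0.0004, 0, 0]
    - [0.0004, 0, 0]
    - [0.0004, 0, 0]
    - [0.0004, 0, 0]
    - [0.0004, 0, 0]
    - [0.0004, 0, 0]
    - [0.0004, 0, 0]
  dr:
    - [0, 0, 0]
    - [0, 0, 0]
    - [0, 0, 0]
    - [0, 0, 0]
    - [0, 0, 0]
    - [0, 0, 0]
    - [0, 0, 0]
    - [0, 0, 0]
    - [0, 0, 0]
    - [0, 0, 0]
  claw: [0, 0, 0, 0, 0, 0, 0, 0, 0, 0]

```text
time_s: 8.65
tcp_pos: [0.3992, 0.2182, 0.0205]
eef_rot: [-180.0, -8.0, -7.5]
contact_force: [-9.2, 3.0, 1.2]
gripper_width: 0.0002
gripper_force: 4.5
```

```bash
python3 st.py
```

```text
8.65 jig [-51.4 -38.7  20.5] rot [-179.98   -7.98   -7.49] F jig [-9.5  1.7  1.2] tcp [0.3992 0.2182 0.0205] j [ 59.  11. -54.  19. -23.   6.]
```

>>> jog_arm:
  travel:
    - [0.0003, 0, 0]
    - [0.0003, 0, 0]
    - [0.0003, 0, 0]
    - [0.0003, 0, 0]
    - [0.0003, 0, 0]
    - [0.0003, 0, 0]
    - [0.0003, 0, 0]
    - [0.0003, 0, 0]
    - [0.0003, 0, 0]
    - [0.0003, 0, 0]
  dr:
    - [0, 0, 0]
    - [0, 0, 0]
    - [0, 0, 0]
    - [0, 0, 0]
    - [0, 0, 0]
    - [0, 0, 0]
    - [0, 0, 0]
    - [0, 0, 0]
    - [0, 0, 0]
    - [0, 0, 0]
  claw: [0, 0, 0, 0, 0, 0, 0, 0, 0, 0]

```text
time_s: 9.9
tcp_pos: [0.3992, 0.2182, 0.0205]
eef_rot: [-180.0, -8.0, -7.5]
contact_force: [-9.3, 2.7, 0.8]
gripper_width: 0.0006
gripper_force: 5.3
```

```bash
python3 st.py
```

```text
9.9 jig [-51.4 -38.7  20.5] rot [-179.98   -7.97   -7.49] F jig [-9.6  1.5  0.8] tcp [0.3992 0.2182 0.0205] j [ 59.  11. -54.  19. -23.   6.]
```

>>> jog_arm:
  travel:
    - [-0.01, 0, -0.0014]
    - [-0.03, 0, -0.0042]
    - [-0.03, 0, -0.0042]
    - [-0.03, 0, -0.0042]
    - [-0.02, 0, -0.073]
    - [-0.01, 0, -0.142]
    - [-0.002, 0, -0.202]
    - [-0.002, 0, -0.202]
    - [-0.002, 0, -0.202]
    - [-0.002, 0, -0.202]
  dr:
    - [0, 0, 0]
    - [0, 0, 0]
    - [0, 0, 0]
    - [0, 0, 0]
    - [0, 0, 0]
    - [0, 0, 0]
    - [0, -0.0222, 0]
    - [0, -0.0222, 0]
    - [0, -0.0222, 0]
    - [0, -0.0222, 0]
  claw: [0, 0, 0, 0, 0, 0, 0, 0, 0, 0]

```text
time_s: 11.15
tcp_pos: [0.3839, 0.2186, 0.1193]
eef_rot: [179.8, 0.0, -7.5]
contact_force: [-0.1, 0.5, 0.7]
gripper_width: 0.0003
gripper_force: 0.0
```

```bash
python3 st.py
```

```text
11.15 jig [-66.7 -40.3 119.3] rot [ 1.7985e+02  3.0000e-02 -7.5200e+00] F jig [-0.2  0.5  0.7] tcp [0.3839 0.2186 0.1193] j [ 55.   4. -36.   0. -50.  27.]
```

>>> jog_arm:
  travel:
    - [0.01, 0.03, -0.1]
    - [0.074, 0.06, -0.1]
    - [0.074, 0.06, -0.1]
    - [0.074, 0.06, -0.1]
    - [0.074, 0.06, -0.1]
    - [0.074, 0.06, -0.1]
    - [0.074, 0.06, -0.1]
    - [0.074, 0.06, -0.1]
    - [0.074, 0.06, -0.1]
    - [0.074, 0.06, -0.1]
  dr:
    - [0, 0, -0.25]
    - [0, 0, -0.25]
    - [0, 0, -0.25]
    - [0, 0, -0.25]
    - [0, 0, -0.25]
    - [0, 0, -0.25]
    - [0, 0, -0.25]
    - [0, 0, -0.25]
    - [0, 0, -0.25]
    - [0, 0, -0.25]
  claw: [0, 0, 0, 0, 0, 0, 0, 0, 0, 0]

```text
time_s: 12.4
tcp_pos: [0.4167, 0.1849, 0.1696]
eef_rot: [-180.0, 0.1, 82.5]
contact_force: [1.1, -0.4, 0.3]
gripper_width: 0.0004
gripper_force: 0.0
```

```bash
cat > look.py <<'E'
import sys
from h import *
n=sys.argv[1]
s=r.get_state(); c=r.capture('wrist'); save(c,n); T=pose(c,s); np.savez(n,T=T,p=c['pixels'],z=c['range_z'])
Rm=R.from_euler('z',-7.6,degrees=True).as_matrix()
for t in ['line_mid','bar_end','bar','handle_mid','clamp_foot']:
  for d in r.tip_of(t,'wrist')[:1]:
    u,v=d['at']; z=.026 if 'bar'==t else .016
    print(t,round(d['conf'],2),np.round([u,v]),*[np.round((p-[.4553,.2498,0])@Rm*1e3,1) for p in (atz(c,T,u,v,z),dep(c,T,u,v))])
E
python3 st.py; python3 look.py w2
```

```text
12.4 jig [-29.6 -69.5 169.6] rot [-1.7997e+02  1.1000e-01  8.2500e+01] F jig [ 1.1 -0.3  0.3] tcp [0.4167 0.1849 0.1696] j [ 49.   2. -31.   0. -57. 124.]
line_mid 0.85 [286.  45.] [-19.3  69.4  16. ] [-19.3  69.4  15.9]
bar_end 0.97 [287.  92.] [-18.5  29.1  16. ] [-18.5  29.3  14.9]
bar 0.87 [280. 158.] [-24.1 -32.9  26. ] [-24.1 -32.9  25.2]
handle_mid 0.91 [433. 110.] [122.9  12.7  16. ] [ 75.2   7.8 113.6]
clamp_foot 0.8 [319. 108.] [13.1 14.8 16. ] [13.4 14.9 13.8]
```

View pics/w2.png

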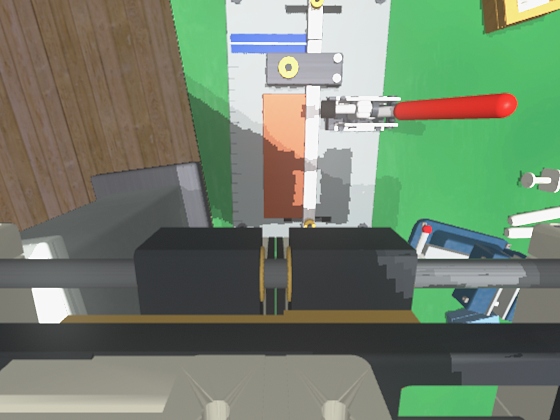

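The bar now lies flush on the fence (left end row ~93, line row ~43, handle tip at (505,105)); about 41 mm to go.

>>> jog_arm:
  travel:
    - [-0.097, 0.003, 0]
    - [-0.097, 0.003, 0.05]
    - [-0.097, 0.003, 0.12]
    - [-0.097, 0.003, 0.18]
    - [-0.097, 0.003, 0.23]
    - [-0.097, 0.003, 0.27]
    - [-0.097, 0.003, 0.29]
    - [-0.097, 0.003, 0.299]
    - [-0.097, 0.003, 0.299]
    - [-0.097, 0.003, 0.299]
  dr:
    - [0, 0, 0]
    - [0, 0, 0]
    - [0, 0, 0]
    - [0, 0, 0]
    - [0, 0, 0]
    - [0, 0, 0]
    - [0, 0, 0]
    - [0, 0, 0]
    - [0, 0, 0]
    - [0, 0, 0]
  claw: [0, 0, 0, 0, 0, 0, 0, 0, 0, 0]

```text
time_s: 13.95
tcp_pos: [0.4131, 0.1375, 0.0216]
eef_rot: [180.0, -0.1, 82.5]
contact_force: [0.4, 0.4, -0.3]
gripper_width: 0.0006
gripper_force: 0.0
```

```bash
python3 st.py
```

```text
13.95 jig [ -27.  -116.9   21.6] rot [ 1.7995e+02 -5.0000e-02  8.2500e+01] F jig [ 0.4  0.5 -0.3] tcp [0.4131 0.1375 0.0216] j [ 45.  13. -44.   0. -34. 128.]
```

>>> jog_arm:
  travel:
    - [0.018, 0, 0.001]
    - [0.028, 0, 0.002]
    - [0.038, 0, 0.003]
    - [0.05, 0, 0.003]
    - [0.062, 0, 0.003]
    - [0.074, 0, 0.003]
    - [0.086, 0, 0.003]
    - [0.094, 0, 0.003]
    - [0.1, 0, 0.003]
    - [0.1, 0, 0.003]
  dr:
    - [0, 0, 0]
    - [0, 0, 0]
    - [0, 0, 0]
    - [0, 0, 0]
    - [0, 0, 0]
    - [0, 0, 0]
    - [0, 0, 0]
    - [0, 0, 0]
    - [0, 0, 0]
    - [0, 0, 0]
  claw: [0, 0, 0, 0, 0, 0, 0, 0, 0, 0]

```text
time_s: 15.2
tcp_pos: [0.4194, 0.1873, 0.0195]
eef_rot: [180.0, -0.0, 82.5]
contact_force: [-0.4, -1.1, -0.8]
gripper_width: 0.0005
gripper_force: 0.3
```

```bash
python3 st.py; python3 look.py w3
```

```text
15.2 jig [-27.3 -66.7  19.5] rot [ 1.7998e+02 -4.0000e-02  8.2510e+01] F jig [-0.3 -1.2 -0.8] tcp [0.4194 0.1873 0.0195] j [ 49.  15. -41.  -0. -34. 124.]
bar 0.75 [288. 120.] [-20.9   2.7  26. ] [-20.8   2.8  23.4]
clamp_foot 0.76 [405.  84.] [36.4 20.  16. ] [  2.    8.8 103.6]
```

View pics/w3.png

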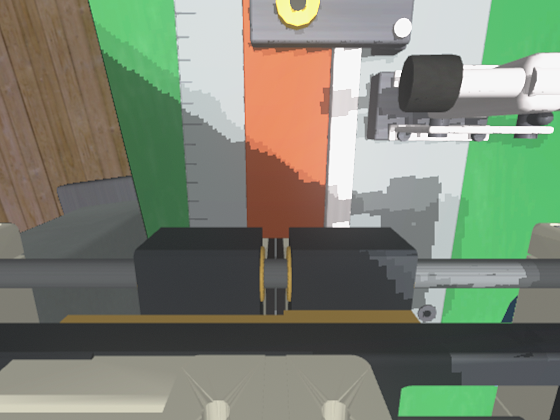

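The bar has slid under the bush plate, straight along the fence; the line is out of view here, so I lift to look.

>>> jog_arm:
  travel:
    - [-0.008, 0, 0]
    - [-0.008, 0, 0]
    - [-0.008, 0, -0.1]
    - [-0.008, 0, -0.22]
    - [-0.008, 0, -0.3]
    - [-0.008, 0, -0.3]
    - [-0.008, 0, -0.3]
    - [-0.008, 0, -0.3]
    - [-0.008, 0, -0.3]
    - [-0.008, 0, -0.3]
  dr:
    - [0, 0, 0]
    - [0, 0, 0]
    - [0, 0, 0]
    - [0, 0, 0]
    - [0, 0, 0]
    - [0, 0, 0]
    - [0, 0, 0]
    - [0, 0, 0]
    - [0, 0, 0]
    - [0, 0, 0]
  claw: [0, 0, 0, 0, 0, 0, 0, 0, 0, 0]

```text
time_s: 16.75
tcp_pos: [0.4185, 0.1826, 0.1689]
eef_rot: [-180.0, 0.1, 82.5]
contact_force: [-0.1, -0.0, -0.3]
gripper_width: 0.0003
gripper_force: 0.0
```

```bash
python3 st.py; python3 look.py w4; python3 - <<'E'
import cv2
a=cv2.imread('pics/w4.png')[10:130,210:370]; cv2.imwrite('pics/w4c.png',cv2.resize(a,None,fx=5,fy=5,interpolation=cv2.INTER_NEAREST))
E
```

```text
16.75 jig [-27.5 -71.5 168.9] rot [-1.7996e+02  6.0000e-02  8.2500e+01] F jig [-0.1 -0.1 -0.3] tcp [0.4185 0.1826 0.1689] j [ 48.   3. -31.  -0. -57. 124.]
line_mid 0.69 [289.  43.] [-15.1  68.9  16. ] [-15.1  69.1  15.4]
bar_end 0.68 [282.  48.] [-21.4  64.6  16. ] [-21.5  62.4  25.7]
bar 0.96 [283. 122.] [-20.3  -0.7  26. ] [-20.2  -0.6  24.6]
handle_mid 0.76 [432. 108.] [122.7  12.6  16. ] [ 75.1   7.  114.7]
clamp_foot 0.77 [315. 108.] [11.1 12.8 16. ] [ 9.7 12.1 27.9]
```

View pics/w4c.png

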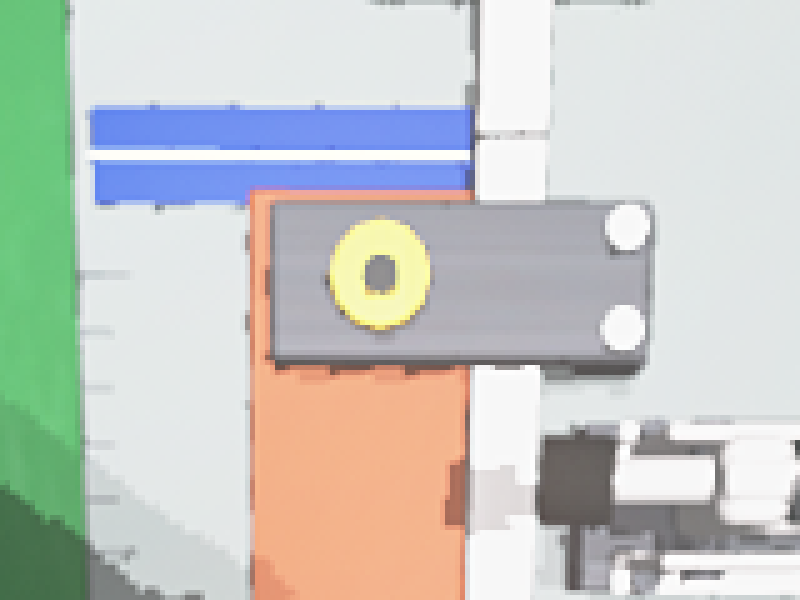

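```bash
cat > gap.py <<'E'
import sys
from h import *
d=np.load(sys.argv[1]+'.npz');T=d['T'];c=dict(fx=308.083,fy=308.083,cx=275.16,cy=206.98)
Rm=R.from_euler('z',-7.6,degrees=True).as_matrix(); p=d['p'].astype(float)
J=lambda u,v,z:((atz(c,T,u,v,z)-[.4553,.2498,0])@Rm*1e3)
for cols in [(232,246),(266,274),(286,298)]:
    u=sum(cols)/2; m=p[20:60,cols[0]:cols[1]].mean(1)
    r_=m[:,0]; rows=np.arange(20,60)
    k=np.argmax(r_[10:30])+10 if cols[0]<250 else None
    print(cols,[f"{a}:{int(x)},{int(y)},{int(z)}" for a,(x,y,z) in zip(rows,m)][8:34])
for u in (239,270,292):
    for v,z in [(40,.016),(41,.016),(47,.026),(48,.026),(48,.016)]: print(u,v,z,np.round(J(u,v,z),2))
E
python3 gap.py w4
```

```text
(232, 246) ['28:229,234,233', '29:231,235,233', '30:221,227,231', '31:158,179,235', '32:100,136,240', '33:105,140,239', '34:107,141,240', '35:107,141,240', '36:108,142,240', '37:107,141,240', '38:104,138,240', '39:137,168,242', '40:255,254,247', '41:255,254,248', '42:137,169,243', '43:106,141,240', '44:110,144,241', '45:111,145,241', '46:111,145,241', '47:112,146,241', '48:112,146,241', '49:109,143,242', '50:147,169,231', '51:205,212,217', '52:227,232,231', '53:229,234,234']
(266, 274) ['28:229,234,234', '29:230,234,234', '30:229,233,230', '31:183,198,236', '32:109,141,242', '33:116,146,241', '34:117,147,241', '35:118,148,242', '36:118,148,242', '37:118,148,242', '38:117,147,241', '39:108,141,242', '40:255,255,247', '41:255,254,247', '42:143,171,243', '43:115,146,241', '44:120,151,242', '45:121,152,243', '46:118,153,245', '47:138,139,227', '48:239,167,155', '49:240,172,138', '50:174,152,150', '51:164,167,176', '52:173,173,181', '53:174,173,182']
(286, 298) ['28:229,233,234', '29:229,233,233', '30:232,234,231', '31:189,202,237', '32:110,142,242', '33:116,147,241', '34:118,148,241', '3
[... 179 characters left out ...]
45:123,153,243', '46:121,154,245', '47:133,139,228', '48:236,165,158', '49:239,168,133', '50:170,149,147', '51:163,165,174', '52:171,171,180', '53:174,173,179']
239 40 0.016 [-60.35  71.52  16.  ]
239 41 0.016 [-60.38  70.69  16.  ]
239 47 0.026 [-59.43  63.43  26.  ]
239 48 0.026 [-59.46  62.62  26.  ]
239 48 0.016 [-60.54  64.87  16.  ]
270 40 0.016 [-32.09  71.55  16.  ]
270 41 0.016 [-32.09  70.72  16.  ]
270 47 0.026 [-31.93  63.46  26.  ]
270 48 0.026 [-31.94  62.65  26.  ]
270 48 0.016 [-32.1   64.91  16.  ]
292 40 0.016 [-12.03  71.58  16.  ]
292 41 0.016 [-12.01  70.75  16.  ]
292 47 0.026 [-12.42  63.48  26.  ]
292 48 0.026 [-12.41  62.67  26.  ]
292 48 0.016 [-11.93  64.93  16.  ]
```

Gap from bar end (row ≈47.4) to the line (row ≈40.5) is about 8.0 mm. I go on to leave about 2 mm.

>>> jog_arm:
  travel:
    - [0, 0, 0.1]
    - [0, 0, 0.2]
    - [0, 0, 0.27]
    - [0, 0, 0.299]
    - [0, 0, 0.299]
    - [0.004, 0, 0.299]
    - [0.01, 0, 0.299]
    - [0.016, 0, 0.299]
    - [0.0205, 0, 0.299]
    - [0.0205, 0, 0.299]
  dr:
    - [0, 0, 0]
    - [0, 0, 0]
    - [0, 0, 0]
    - [0, 0, 0]
    - [0, 0, 0]
    - [0, 0, 0]
    - [0, 0, 0]
    - [0, 0, 0]
    - [0, 0, 0]
    - [0, 0, 0]
  claw: [0, 0, 0, 0, 0, 0, 0, 0, 0, 0]

```text
time_s: 18.3
tcp_pos: [0.4195, 0.1917, 0.0206]
eef_rot: [-180.0, 0.1, 82.5]
contact_force: [-1.8, -6.7, 8.2]
gripper_width: 0.0002
gripper_force: 4.5
```

```bash
python3 st.py
```

```text
18.3 jig [-27.8 -62.3  20.6] rot [-1.7996e+02  1.1000e-01  8.2500e+01] F jig [-0.9 -6.9  8.2] tcp [0.4195 0.1917 0.0206] j [ 49.  15. -40.   0. -35. 123.]
```

>>> jog_arm:
  travel:
    - [-0.008, 0, 0]
    - [-0.008, 0, 0]
    - [-0.008, 0, -0.1]
    - [-0.008, 0, -0.22]
    - [-0.008, 0, -0.3]
    - [-0.008, 0, -0.3]
    - [-0.008, 0, -0.3]
    - [-0.008, 0, -0.3]
    - [-0.008, 0, -0.3]
    - [-0.008, 0, -0.3]
  dr:
    - [0, 0, 0]
    - [0, 0, 0]
    - [0, 0, 0]
    - [0, 0, 0]
    - [0, 0, 0]
    - [0, 0, 0]
    - [0, 0, 0]
    - [0, 0, 0]
    - [0, 0, 0]
    - [0, 0, 0]
  claw: [0, 0, 0, 0, 0, 0, 0, 0, 0, 0]

```text
time_s: 19.55
tcp_pos: [0.4193, 0.1888, 0.1694]
eef_rot: [-180.0, 0.1, 82.5]
contact_force: [0.5, 0.9, 0.1]
gripper_width: 0.0005
gripper_force: 0.0
```

```bash
python3 st.py; python3 look.py w5; python3 gap.py w5
```

```text
19.55 jig [-27.6 -65.2 169.4] rot [-1.7996e+02  6.0000e-02  8.2500e+01] F jig [0.4 0.9 0.1] tcp [0.4193 0.1888 0.1694] j [ 49.   3. -30.  -0. -57. 124.]
line_mid 0.96 [288.  47.] [-16.1  71.9  16. ] [-16.1  71.7  16.9]
bar_end 0.91 [285.  54.] [-18.6  66.   16. ] [-18.9  63.9  26.2]
bar 0.82 [282. 121.] [-20.5   6.3  26. ] [-20.5   6.3  24.8]
handle_mid 0.69 [427. 117.] [119.2  10.8  16. ] [ 73.5   7.8 113.2]
clamp_foot 0.7 [319. 117.] [15.4 10.8 16. ] [  2.7   7.9 109.1]
(232, 246) ['28:229,234,234', '29:229,234,234', '30:229,234,234', '31:229,234,235', '32:229,234,234', '33:229,234,234', '34:229,234,234', '35:229,233,234', '36:229,234,234', '37:232,236,234', '38:211,221,233', '39:138,164,237', '40:105,140,240', '41:109,143,240', '42:110,144,240', '43:110,144,240', '44:110,144,240', '45:109,143,240', '46:103,138,240', '47:186,211,245', '48:249,250,246', '49:231,238,245', '50:103,138,240', '51:111,145,241', '52:113,147,241', '53:114,148,241']
(266, 274) ['28:229,233,234', '29:229,233,234', '30:229,233,234', '31:229,234,233', '32:229,234,234', '33:229,234,234', '34:229,234,234', '35:2
[... 656 characters left out ...]
45:123,151,242', '46:119,149,242', '47:148,177,244', '48:255,254,248', '49:251,253,249', '50:104,124,222', '51:227,159,176', '52:247,184,142', '53:244,180,144']
239 40 0.016 [-60.44  77.88  16.  ]
239 41 0.016 [-60.46  77.05  16.  ]
239 47 0.026 [-59.52  69.78  26.  ]
239 48 0.026 [-59.54  68.97  26.  ]
239 48 0.016 [-60.63  71.23  16.  ]
270 40 0.016 [-32.13  77.92  16.  ]
270 41 0.016 [-32.13  77.09  16.  ]
270 47 0.026 [-31.97  69.82  26.  ]
270 48 0.026 [-31.98  69.01  26.  ]
270 48 0.016 [-32.14  71.26  16.  ]
292 40 0.016 [-12.03  77.94  16.  ]
292 41 0.016 [-12.02  77.11  16.  ]
292 47 0.026 [-12.43  69.84  26.  ]
292 48 0.026 [-12.42  69.03  26.  ]
292 48 0.016 [-11.93  71.29  16.  ]
```

Gap now ≈3.9 mm (edge row 50.2, line row 48.2). Push on in small steps, watching the TCP.

>>> jog_arm:
  travel:
    - [-0.004, 0, 0.1]
    - [-0.004, 0, 0.2]
    - [-0.004, 0, 0.27]
    - [-0.004, 0, 0.298]
    - [-0.004, 0, 0.298]
    - [-0.004, 0, 0.298]
    - [0.002, 0, 0.298]
    - [0.006, 0, 0.298]
    - [0.009, 0, 0.298]
    - [0.0104, 0, 0.298]
  dr:
    - [0, 0, 0]
    - [0, 0, 0]
    - [0, 0, 0]
    - [0, 0, 0]
    - [0, 0, 0]
    - [0, 0, 0]
    - [0, 0, 0]
    - [0, 0, 0]
    - [0, 0, 0]
    - [0, 0, 0]
  claw: [0, 0, 0, 0, 0, 0, 0, 0, 0, 0]

```text
time_s: 21.1
tcp_pos: [0.4198, 0.1928, 0.0215]
eef_rot: [-180.0, 0.1, 82.5]
contact_force: [1.2, -8.8, 8.9]
gripper_width: 0.0006
gripper_force: 5.2
```

```bash
python3 st.py
```

```text
21.1 jig [-27.6 -61.2  21.5] rot [-1.7997e+02  1.3000e-01  8.2500e+01] F jig [ 2.4 -8.5  8.9] tcp [0.4198 0.1928 0.0215] j [ 49.  15. -40.   0. -35. 123.]
```

>>> jog_arm:
  travel:
    - [0, 0, -0.002]
    - [0, 0, -0.0025]
    - [0, 0, -0.0025]
    - [0.0005, 0, -0.0025]
    - [0.001, 0, -0.0025]
    - [0.0015, 0, -0.0025]
    - [0.002, 0, -0.0025]
    - [0.002, 0, -0.0025]
    - [0.002, 0, -0.0025]
    - [0.002, 0, -0.0025]
  dr:
    - [0, 0, 0]
    - [0, 0, 0]
    - [0, 0, 0]
    - [0, 0, 0]
    - [0, 0, 0]
    - [0, 0, 0]
    - [0, 0, 0]
    - [0, 0, 0]
    - [0, 0, 0]
    - [0, 0, 0]
  claw: [0, 0, 0, 0, 0, 0, 0, 0, 0, 0]

```text
time_s: 22.35
tcp_pos: [0.4203, 0.1952, 0.0223]
eef_rot: [180.0, -0.0, 82.5]
contact_force: [-0.6, -1.7, -0.5]
gripper_width: 0.0003
gripper_force: 0.9
```

```bash
python3 st.py
```

```text
22.35 jig [-27.4 -58.8  22.3] rot [ 1.80e+02 -1.00e-02  8.25e+01] F jig [-0.4 -1.8 -0.5] tcp [0.4203 0.1952 0.0223] j [ 49.  15. -40.  -0. -35. 123.]
```

>>> jog_arm:
  travel:
    - [-0.008, 0, 0]
    - [-0.012, 0, 0]
    - [-0.012, 0, -0.1]
    - [-0.012, 0, -0.22]
    - [-0.012, 0, -0.3]
    - [-0.012, 0, -0.3]
    - [-0.012, 0, -0.3]
    - [-0.012, 0, -0.3]
    - [-0.012, 0, -0.3]
    - [-0.012, 0, -0.3]
  dr:
    - [0, 0, 0]
    - [0, 0, 0]
    - [0, 0, 0]
    - [0, 0, 0]
    - [0, 0, 0]
    - [0, 0, 0]
    - [0, 0, 0]
    - [0, 0, 0]
    - [0, 0, 0]
    - [0, 0, 0]
  claw: [0, 0, 0, 0, 0, 0, 0, 0, 0, 0]

```text
time_s: 23.6
tcp_pos: [0.4194, 0.189, 0.1717]
eef_rot: [-180.0, 0.1, 82.5]
contact_force: [0.4, -0.2, -0.7]
gripper_width: 0.0003
gripper_force: 0.0
```

```bash
python3 st.py; python3 look.py w6; python3 gap.py w6;python3 - <<'E'
import cv2
a=cv2.imread('pics/w6.png')[10:130,210:370]; cv2.imwrite('pics/w6c.png',cv2.resize(a,None,fx=5,fy=5,interpolation=cv2.INTER_NEAREST))
E
```

```text
23.6 jig [-27.6 -65.  171.7] rot [-1.7996e+02  6.0000e-02  8.2500e+01] F jig [ 0.4 -0.2 -0.7] tcp [0.4194 0.189  0.1717] j [ 49.   3. -30.  -0. -57. 124.]
line_mid 0.92 [288.  51.] [-15.4  69.2  16. ] [-15.7  67.3  25.1]
bar_end 0.68 [284.  50.] [-18.7  70.6  16. ] [-19.   68.1  27.4]
bar 0.8 [281. 118.] [-21.5   9.1  26. ] [-21.5   9.1  25.4]
handle_mid 0.89 [424. 119.] [118.6   8.7  16. ] [ 73.8   6.4 112.2]
clamp_foot 0.79 [318. 118.] [14.6 10.  16. ] [  2.4   7.5 108.3]
(232, 246) ['28:229,234,234', '29:229,234,234', '30:229,234,234', '31:229,234,234', '32:229,234,234', '33:229,234,234', '34:229,234,234', '35:229,234,234', '36:229,234,234', '37:230,234,234', '38:233,236,234', '39:209,218,232', '40:132,158,236', '41:104,139,240', '42:108,142,240', '43:109,143,240', '44:109,143,240', '45:109,143,240', '46:107,142,240', '47:99,135,239', '48:231,239,246', '49:252,251,247', '50:224,233,245', '51:100,134,238', '52:111,144,241', '53:112,146,241']
(266, 274) ['28:230,233,233', '29:230,233,233', '30:230,234,233', '31:230,234,233', '32:230,234,233', '33:229,233,233', '34:230,234,233', '35:
[... 657 characters left out ...]
45:121,150,242', '46:118,151,245', '47:150,138,222', '48:235,159,139', '49:246,181,140', '50:243,177,140', '51:243,177,140', '52:243,177,140', '53:243,177,139']
239 40 0.016 [-60.68  78.66  16.  ]
239 41 0.016 [-60.7   77.83  16.  ]
239 47 0.026 [-59.76  70.52  26.  ]
239 48 0.026 [-59.78  69.7   26.  ]
239 48 0.016 [-60.87  71.95  16.  ]
270 40 0.016 [-32.16  78.7   16.  ]
270 41 0.016 [-32.16  77.86  16.  ]
270 47 0.026 [-32.01  70.55  26.  ]
270 48 0.026 [-32.01  69.74  26.  ]
270 48 0.016 [-32.18  71.99  16.  ]
292 40 0.016 [-11.92  78.72  16.  ]
292 41 0.016 [-11.91  77.89  16.  ]
292 47 0.026 [-12.31  70.58  26.  ]
292 48 0.026 [-12.3   69.76  26.  ]
292 48 0.016 [-11.82  72.02  16.  ]
```

View pics/w6c.png

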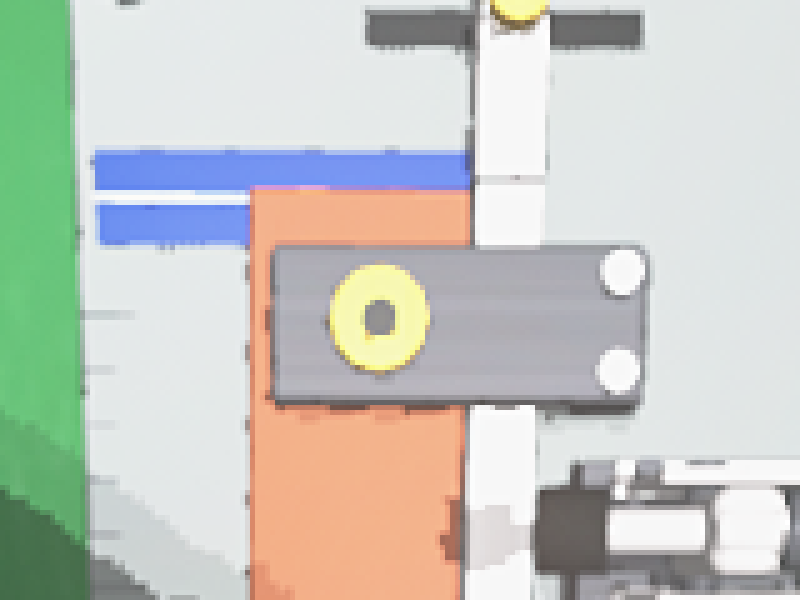

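```bash
python3 - <<'E'
from h import *
Rm=R.from_euler('z',-7.6,degrees=True).as_matrix()
for n in ['w2','w4','w6']:
    d=np.load(n+'.npz');T=d['T'];c=dict(fx=308.083,fy=308.083,cx=275.16,cy=206.98);p=d['p'].astype(float)
    J=lambda u,v,z:((atz(c,T,u,v,z)-[.4553,.2498,0])@Rm*1e3)
    cu=[];fe=[]
    for v in range(90 if n!='w2' else 98,200,3):
        row=p[v]; f=row[:,0]/(row[:,2]+1)   # redness
        k=np.where(f[240:300]>1.35)[0]
        if len(k)<30: continue
        a=k[0]+240; lo,hi=f[a-4],f[a+4]; s=a-4+np.interp((lo+hi)/2,np.maximum.accumulate(f[a-4:a+5]),np.arange(9)) if hi>lo else a
        b=k[-1]+240
        cu.append(J(s,v,.026)[:2]); fe.append(J(b+.5,v,.026)[:2])
    for q,m in((np.array(cu),'front'),(np.array(fe),'back')):
        k=np.polyfit(q[:,1],q[:,0],1); print(n,m,len(q),'angle',np.degrees(np.arctan(k[0])).round(2),'x at y=60,-50',np.polyval(k,[60,-50]).round(2))
E
```

```text
w2 front 34 angle -0.3 x at y=60,-50 [-41.53 -40.94]
w2 back 34 angle -1.23 x at y=60,-50 [-7.69 -5.33]
w4 front 31 angle -0.14 x at y=60,-50 [-41.7  -41.44]
w4 back 31 angle -1.22 x at y=60,-50 [-5.69 -3.34]
w6 front 29 angle 0.45 x at y=60,-50 [-41.78 -42.64]
w6 back 29 angle -1.23 x at y=60,-50 [-5.38 -3.02]
```

The end is ~0.4 mm short of the line (edge row ≈47, line row ≈49), but the front edge shows the bar has turned ≈0.7° off the fence, so I'll bed it again before the last nudge.

>>> jog_arm:
  travel:
    - [0.05, -0.095, 0]
    - [0.106, -0.095, 0]
    - [0.106, -0.095, 0]
    - [0.106, -0.095, 0]
    - [0.106, -0.095, 0]
    - [0.106, -0.095, 0.03]
    - [0.106, -0.095, 0.06]
    - [0.106, -0.095, 0.1]
    - [0.106, -0.095, 0.14]
    - [0.106, -0.095, 0.14]
  dr:
    - [0, 0, 0.25]
    - [0, 0, 0.25]
    - [0, 0, 0.25]
    - [0, 0, 0.25]
    - [0, 0, 0.25]
    - [0, 0, 0.25]
    - [0, 0, 0.25]
    - [0, 0, 0.25]
    - [0, 0, 0.25]
    - [0, 0, 0.25]
  claw: [0, 0, 0, 0, 0, 0, 0, 0, 0, 0]

```text
time_s: 25.15
tcp_pos: [0.3788, 0.247, 0.1012]
eef_rot: [179.9, 0.1, -7.5]
contact_force: [-0.3, -0.0, 0.2]
gripper_width: 0.0004
gripper_force: 0.0
```

```bash
python3 st.py
```

```text
25.15 jig [-75.5 -12.9 101.2] rot [ 1.7985e+02  8.0000e-02 -7.4700e+00] F jig [-0.3 -0.1  0.2] tcp [0.3788 0.247  0.1012] j [ 58.   7. -36.  -0. -47.  24.]
```

>>> jog_arm:
  travel:
    - [0, 0, 0.1]
    - [0, 0, 0.14]
    - [0, 0, 0.161]
    - [0, 0, 0.161]
    - [0, 0, 0.161]
    - [0.01, 0, 0.161]
    - [0.02, 0, 0.161]
    - [0.03, 0, 0.161]
    - [0.036, 0, 0.161]
    - [0.04, 0, 0.161]
  dr:
    - [0, 0.0222, 0]
    - [0, 0.0222, 0]
    - [0, 0.0222, 0]
    - [0, 0.0222, 0]
    - [0, 0.0222, 0]
    - [0, 0.0222, 0]
    - [0, 0.0222, 0]
    - [0, 0.0222, 0]
    - [0, 0.0222, 0]
    - [0, 0.0222, 0]
  claw: [0, 0, 0, 0, 0, 0, 0, 0, 0, 0]

```text
time_s: 26.4
tcp_pos: [0.3994, 0.2451, 0.0217]
eef_rot: [180.0, -8.0, -7.5]
contact_force: [0.1, -0.3, -0.2]
gripper_width: 0.0003
gripper_force: 0.0
```

>>> jog_arm:
  travel:
    - [0.001, 0, 0.0001]
    - [0.002, 0, 0.0003]
    - [0.003, 0, 0.0004]
    - [0.004, 0, 0.0006]
    - [0.005, 0, 0.0007]
    - [0.006, 0, 0.0008]
    - [0.0065, 0, 0.0009]
    - [0.007, 0, 0.001]
    - [0.0075, 0, 0.001]
    - [0.0075, 0, 0.001]
  dr:
    - [0, 0, 0]
    - [0, 0, 0]
    - [0, 0, 0]
    - [0, 0, 0]
    - [0, 0, 0]
    - [0, 0, 0]
    - [0, 0, 0]
    - [0, 0, 0]
    - [0, 0, 0]
    - [0, 0, 0]
  claw: [0, 0, 0, 0, 0, 0, 0, 0, 0, 0]

```text
time_s: 27.65
tcp_pos: [0.4027, 0.2446, 0.0217]
eef_rot: [180.0, -8.0, -7.5]
contact_force: [-4.7, -0.8, 0.9]
gripper_width: 0.0005
gripper_force: 2.3
```

```bash
python3 st.py
```

```text
27.65 jig [-51.4 -12.2  21.7] rot [179.98  -7.98  -7.51] F jig [-4.5 -1.5  0.9] tcp [0.4027 0.2446 0.0217] j [ 61.  13. -51.  18. -24.   5.]
```

>>> jog_arm:
  travel:
    - [0.0003, 0, 0]
    - [0.0006, 0, 0.0001]
    - [0.0009, 0, 0.0001]
    - [0.001, 0, 0.0001]
    - [0.001, 0, 0.0001]
    - [0.001, 0, 0.0001]
    - [0.001, 0, 0.0001]
    - [0.001, 0, 0.0001]
    - [0.001, 0, 0.0001]
    - [0.001, 0, 0.0001]
  dr:
    - [0, 0, 0]
    - [0, 0, 0]
    - [0, 0, 0]
    - [0, 0, 0]
    - [0, 0, 0]
    - [0, 0, 0]
    - [0, 0, 0]
    - [0, 0, 0]
    - [0, 0, 0]
    - [0, 0, 0]
  claw: [0, 0, 0, 0, 0, 0, 0, 0, 0, 0]

```text
time_s: 28.9
tcp_pos: [0.4031, 0.2447, 0.0217]
eef_rot: [180.0, -8.0, -7.5]
contact_force: [-8.7, 1.2, 1.7]
gripper_width: 0.0005
gripper_force: 4.2
```

```bash
python3 st.py
```

```text
28.9 jig [-51.1 -12.   21.7] rot [179.99  -7.98  -7.5 ] F jig [-8.8  0.1  1.7] tcp [0.4031 0.2447 0.0217] j [ 61.  13. -51.  18. -24.   5.]
```

>>> jog_arm:
  travel:
    - [-0.01, 0, -0.0014]
    - [-0.03, 0, -0.0042]
    - [-0.03, 0, -0.0042]
    - [-0.03, 0, -0.0042]
    - [-0.02, 0, -0.073]
    - [-0.01, 0, -0.142]
    - [0, 0, -0.21]
    - [0.008, 0, -0.27]
    - [0.012, 0, -0.3]
    - [0.012, 0, -0.3]
  dr:
    - [0, 0, 0]
    - [0, 0, 0]
    - [0, 0, 0]
    - [0, 0, 0]
    - [0, 0, 0]
    - [0, -0.0222, 0]
    - [0, -0.0222, 0]
    - [0, -0.0222, 0]
    - [0, -0.0222, 0]
    - [0, -0.0222, 0]
  claw: [0, 0, 0, 0, 0, 0, 0, 0, 0, 0]

```text
time_s: 30.15
tcp_pos: [0.3892, 0.2472, 0.1722]
eef_rot: [-179.9, -0.1, -7.5]
contact_force: [-0.2, 0.4, -0.6]
gripper_width: 0.0003
gripper_force: 0.0
```

>>> jog_arm:
  travel:
    - [0, 0.05, 0]
    - [0.03, 0.106, 0]
    - [0.076, 0.106, 0]
    - [0.076, 0.106, 0]
    - [0.076, 0.106, 0]
    - [0.076, 0.106, 0]
    - [0.076, 0.106, 0]
    - [0.076, 0.106, 0]
    - [0.076, 0.106, 0]
    - [0.076, 0.106, 0]
  dr:
    - [0, 0, -0.25]
    - [0, 0, -0.25]
    - [0, 0, -0.25]
    - [0, 0, -0.25]
    - [0, 0, -0.25]
    - [0, 0, -0.25]
    - [0, 0, -0.25]
    - [0, 0, -0.25]
    - [0, 0, -0.25]
    - [0, 0, -0.25]
  claw: [0, 0, 0, 0, 0, 0, 0, 0, 0, 0]

```text
time_s: 31.4
tcp_pos: [0.419, 0.1888, 0.1701]
eef_rot: [-179.9, 0.1, 82.5]
contact_force: [0.3, 0.5, -0.4]
gripper_width: 0.0005
gripper_force: 0.0
```

```bash
cat > edge.py <<'E'
import sys
from h import *
from scipy.special import erf
Rm=R.from_euler('z',-7.6,degrees=True).as_matrix()
for n in sys.argv[1:]:
    d=np.load(n+'.npz');T=d['T'];c=dict(fx=308.083,fy=308.083,cx=275.16,cy=206.98);p=d['p'].astype(float)
    J=lambda u,v,z:((atz(c,T,u,v,z)-[.4553,.2498,0])@Rm*1e3)
    q=[]
    for v in range(92,200,3):
        f=p[v,:,0]/(p[v,:,2]+1); k=np.where(f[240:300]>1.35)[0]
        if len(k)<30: continue
        a=k[0]+240; g=np.maximum.accumulate(f[a-4:a+5]); q.append(J(a-4+np.interp((f[a-4]+f[a+4])/2,g,np.arange(9)),v,.026)[:2])
    q=np.array(q); k=np.polyfit(q[:,1],q[:,0],1)
    L=[]
    for u in range(233,246):   # line: weighted centroid of brightness over blue
        w=np.clip(p[35:60,u,0]-130,0,None); rows=np.arange(35,60); m=np.argmax(p[36:58,u,0]*0+w[1:23]*(p[36:58,u,2]>241))+36
        s=slice(m-2-35,m+3-35); L.append(J(u,(w[s]*rows[s]).sum()/w[s].sum(),.016)[:2])
    E=[]
    for u in range(264,300):   # edge blue->copper
        f=p[40:56,u,2]-p[40:56,u,0]; i=np.where((f[:-1]>40)&(f[1:]<=40))[0]
        if len(i): i=i[-1]; E.append(J(u,40+i+(f[i]-10)/(f[i]-f[i+1]) if f[i+1]<10 else 40+i+1,.026)[:2])
    L=np.array(L);E=np.array(E);kE=np.polyfit(E[:,0],E[:,1],1)
    print(n,'front angle',np.degrees(np.arctan(k[0])).round(2),'line y',np.median(L[:,1]).round(2),'end y',np.median(E[:,1]).round(2),'end angle',np.degrees(np.arctan(-kE[0])).round(2))
E
python3 st.py; python3 look.py w7; python3 edge.py w2 w4 w5 w6 w7
```

```text
31.4 jig [-27.9 -65.2 170.1] rot [-1.7993e+02  7.0000e-02  8.2450e+01] F jig [ 0.2  0.5 -0.4] tcp [0.419  0.1888 0.1701] j [ 49.   3. -30.  -0. -57. 124.]
line_mid 0.83 [286.  52.] [-18.   68.4  16. ] [-18.3  66.3  25.8]
bar_end 0.56 [285.  48.] [-18.9  71.8  16. ] [-19.1  69.7  25.4]
bar 0.62 [282. 116.] [-21.1  10.5  26. ] [-21.   10.6  25.2]
handle_mid 0.89 [430. 115.] [121.9  12.   16. ] [ 74.5   8.6 114.9]
clamp_foot 0.72 [316. 113.] [11.6 13.8 16. ] [10.  13.2 28.8]
w2 front angle -0.31 line y 71.19 end y 60.71 end angle -0.32
w4 front angle -0.11 line y 71.11 end y 63.08 end angle 0.06
w5 front angle 0.19 line y 71.1 end y 66.96 end angle 1.22
w6 front angle 0.46 line y 71.13 end y 70.32 end angle 0.81
w7 front angle -0.19 line y 71.19 end y 70.52 end angle -0.19
```

Bedded again (same angle as after first press); remaining gap ≈0.6 mm. Final gentle nudge.

>>> jog_arm:
  travel:
    - [-0.01, 0.002, 0.1]
    - [-0.01, 0.002, 0.2]
    - [-0.01, 0.002, 0.27]
    - [-0.01, 0.002, 0.296]
    - [-0.01, 0.002, 0.296]
    - [-0.01, 0.002, 0.296]
    - [-0.01, 0.002, 0.296]
    - [-0.004, 0.002, 0.295]
    - [0.004, 0.002, 0.295]
    - [0.008, 0.002, 0.295]
  dr:
    - [0, 0, 0]
    - [0, 0, 0]
    - [0, 0, 0]
    - [0, 0, 0]
    - [0, 0, 0]
    - [0, 0, 0]
    - [0, 0, 0]
    - [0, 0, 0]
    - [0, 0, 0]
    - [0, 0, 0]
  claw: [0, 0, 0, 0, 0, 0, 0, 0, 0, 0]

```text
time_s: 32.95
tcp_pos: [0.4211, 0.1935, 0.0239]
eef_rot: [180.0, -0.0, 82.5]
contact_force: [-0.2, -0.0, 0.6]
gripper_width: 0.0006
gripper_force: 0.0
```

>>> jog_arm:
  travel:
    - [0, 0, 0]
    - [0, 0, 0]
    - [0.001, 0, 0]
    - [0.002, 0, 0]
    - [0.0025, 0, 0]
    - [0.003, 0, 0]
    - [0.0035, 0, 0]
    - [0.0035, 0, 0]
    - [0.0035, 0, 0]
    - [0.0035, 0, 0]
  dr:
    - [0, 0, 0]
    - [0, 0, 0]
    - [0, 0, 0]
    - [0, 0, 0]
    - [0, 0, 0]
    - [0, 0, 0]
    - [0, 0, 0]
    - [0, 0, 0]
    - [0, 0, 0]
    - [0, 0, 0]
  claw: [0, 0, 0, 0, 0, 0, 0, 0, 0, 0]

```text
time_s: 34.2
tcp_pos: [0.4211, 0.1947, 0.0237]
eef_rot: [-180.0, 0.0, 82.5]
contact_force: [0.0, -0.5, -0.1]
gripper_width: 0.0004
gripper_force: 0.0
```

```bash
python3 st.py
```

```text
34.2 jig [-26.6 -59.1  23.7] rot [-180.     0.    82.5] F jig [ 0.1 -0.5 -0.1] tcp [0.4211 0.1947 0.0237] j [ 49.  15. -40.   0. -35. 123.]
```

>>> jog_arm:
  travel:
    - [0.0003, 0, 0.001]
    - [0.0006, 0, 0.002]
    - [0.0009, 0, 0.002]
    - [0.0012, 0, 0.002]
    - [0.0014, 0, 0.002]
    - [0.0016, 0, 0.002]
    - [0.0018, 0, 0.002]
    - [0.002, 0, 0.002]
    - [0.002, 0, 0.002]
    - [0.002, 0, 0.002]
  dr:
    - [0, 0, 0]
    - [0, 0, 0]
    - [0, 0, 0]
    - [0, 0, 0]
    - [0, 0, 0]
    - [0, 0, 0]
    - [0, 0, 0]
    - [0, 0, 0]
    - [0, 0, 0]
    - [0, 0, 0]
  claw: [0, 0, 0, 0, 0, 0, 0, 0, 0, 0]

```text
time_s: 35.45
tcp_pos: [0.4211, 0.1955, 0.0226]
eef_rot: [-180.0, 0.0, 82.5]
contact_force: [-0.6, -0.8, 0.4]
gripper_width: 0.0007
gripper_force: 1.2
```

```bash
python3 st.py
```

```text
35.45 jig [-26.8 -58.4  22.6] rot [-1.7998e+02  3.0000e-02  8.2490e+01] F jig [-0.5 -0.9  0.4] tcp [0.4211 0.1955 0.0226] j [ 49.  15. -40.  -0. -35. 123.]
```

>>> jog_arm:
  travel:
    - [0.0003, 0, 0]
    - [0.0006, 0, 0]
    - [0.0008, 0, 0]
    - [0.0008, 0, 0]
    - [0.0008, 0, 0]
    - [-0.012, 0, 0]
    - [-0.014, 0, 0]
    - [-0.014, 0, -0.12]
    - [-0.014, 0, -0.24]
    - [-0.014, 0, -0.295]
  dr:
    - [0, 0, 0]
    - [0, 0, 0]
    - [0, 0, 0]
    - [0, 0, 0]
    - [0, 0, 0]
    - [0, 0, 0]
    - [0, 0, 0]
    - [0, 0, 0]
    - [0, 0, 0]
    - [0, 0, 0]
  claw: [0, 0, 0, 0, 0, 0, 0, 0, 0, 0]

```text
time_s: 36.7
tcp_pos: [0.4217, 0.1898, 0.174]
eef_rot: [179.8, -0.3, 82.5]
contact_force: [0.7, 0.9, 0.5]
gripper_width: 0.0006
gripper_force: 0.0
```

```bash
python3 st.py; python3 look.py w8; python3 edge.py w7 w8
```

```text
36.7 jig [-25.4 -63.9 174. ] rot [179.79  -0.26  82.52] F jig [0.5 1.  0.5] tcp [0.4217 0.1898 0.174 ] j [ 49.   3. -30.   0. -57. 124.]
line_mid 0.61 [283.  53.] [-17.1  70.2  16. ] [-17.3  68.7  23. ]
bar_end 0.88 [281.  52.] [-19.   71.5  16. ] [-19.2  69.1  26.5]
bar 0.56 [278. 119.] [-22.1  10.4  26. ] [-22.1  10.5  24.1]
handle_mid 0.83 [418. 118.] [116.9  11.9  16. ] [ 73.4   8.8 112.3]
clamp_foot 0.83 [314. 118.] [13.7 12.  16. ] [  2.1   8.9 109.4]
w7 front angle -0.19 line y 71.19 end y 70.52 end angle -0.19
w8 front angle -0.2 line y 71.06 end y 71.34 end angle 0.69
```

```bash
python3 st.py; python3 look.py w9 >/dev/null; python3 look.py w10 >/dev/null; python3 edge.py w9 w10;python3 gap.py w10 | head -3; python3 - <<'E'
import cv2
a=cv2.imread('pics/w10.png')[10:130,210:370]; cv2.imwrite('pics/w10c.png',cv2.resize(a,None,fx=5,fy=5,interpolation=cv2.INTER_NEAREST))
E
```

```text
37.0 jig [-27.  -65.6 169.3] rot [-1.7994e+02  5.0000e-02  8.2480e+01] F jig [-0.1  0.1  0.5] tcp [0.4199 0.1884 0.1693] j [ 49.   3. -30.  -0. -57. 124.]
w9 front angle -0.18 line y 71.1 end y 71.47 end angle 0.0
w10 front angle -0.25 line y 71.1 end y 71.44 end angle -0.24
(232, 246) ['28:229,234,234', '29:229,234,235', '30:229,234,234', '31:229,234,234', '32:229,234,234', '33:229,234,234', '34:229,233,234', '35:229,234,234', '36:230,234,235', '37:233,236,234', '38:210,220,233', '39:135,161,237', '40:105,139,240', '41:109,143,240', '42:110,143,240', '43:110,144,240', '44:110,144,240', '45:110,143,240', '46:104,138,240', '47:187,210,245', '48:249,250,246', '49:229,237,246', '50:103,138,240', '51:111,144,241', '52:114,146,241', '53:114,147,241']
(266, 274) ['28:229,233,233', '29:229,233,233', '30:229,233,233', '31:229,233,233', '32:229,233,233', '33:229,233,233', '34:229,234,233', '35:229,233,233', '36:229,233,233', '37:232,235,234', '38:215,222,225', '39:151,170,233', '40:115,145,242', '41:119,148,242', '42:120,149,242', '43:118,149,242', '44:112,149,246', '45:208,153,219', '46:244,169,124', '47:244,179,140', '48:243,178,141', '49:243,178,141', '50:243,177,141', '51:243,177,141', '52:243,177,141', '53:243,178,141']
(286, 298) ['28:228,233,233', '29:228,233,233', '30:229,233,233', '31:229,233,233', '32:229,233,233', '33:229,232,233', '34:229,232,233', '35:229,232,233', '36:229,233,233', '37:231,234,233', '38:221,227,231', '39:165,183,237', '40:116,145,242', '41:120,149,242', '42:121,150,242', '43:120,150,242', '44:114,150,246', '45:216,164,219', '46:245,178,127', '47:243,177,139', '48:243,177,141', '49:243,177,141', '50:243,177,140', '51:243,177,140', '52:243,178,140', '53:243,178,140']
```

View pics/w10c.png

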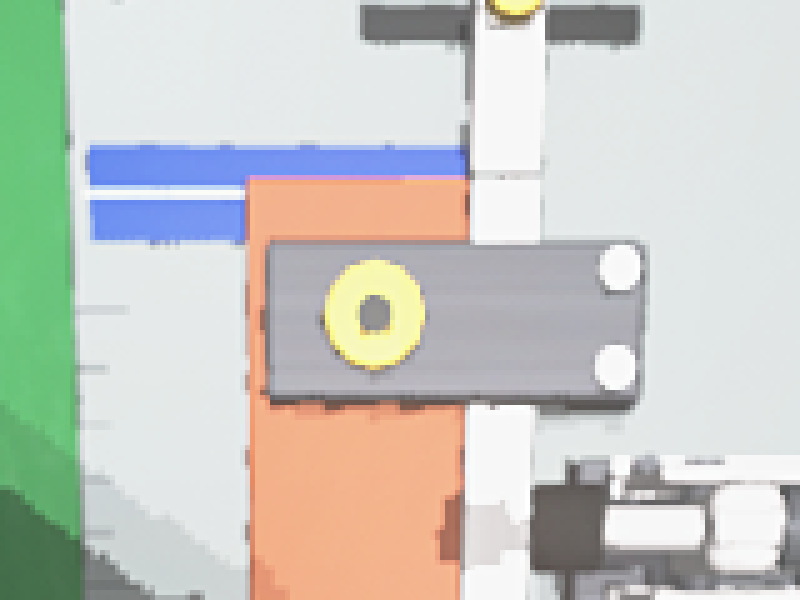

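The bar end sits within the line's width (edge ≈0.3 mm beyond its centre, at row 44.7 on the bar's top), and the bar is flush. Now the clamp.

>>> jog_arm:
  travel:
    - [0.08, 0.05, 0]
    - [0.147, 0.144, 0]
    - [0.147, 0.144, 0]
    - [0.147, 0.144, 0]
    - [0.147, 0.144, 0]
    - [0.147, 0.144, 0]
    - [0.147, 0.144, 0]
    - [0.147, 0.144, 0]
    - [0.147, 0.144, 0]
    - [0.147, 0.144, 0]
  dr:
    - [0, 0, 0.25]
    - [0, 0, 0.25]
    - [0, 0, 0.25]
    - [0, 0, 0.25]
    - [0, 0, 0.25]
    - [0, 0, 0.25]
    - [0, 0, 0.25]
    - [0, 0, 0.25]
    - [0, 0, 0.25]
    - [0, 0, 0.25]
  claw: [0, 0, 0, 0, 0, 0, 0, 0, 0, 0]

```text
time_s: 38.85
tcp_pos: [0.5013, 0.2522, 0.1701]
eef_rot: [180.0, 0.0, -7.5]
contact_force: [-0.4, 0.6, 0.7]
gripper_width: 0.0007
gripper_force: 0.0
```

```bash
python3 st.py
```

```text
38.85 jig [ 45.3   8.5 170.1] rot [179.99   0.    -7.47] F jig [-0.5  0.5  0.7] tcp [0.5013 0.2522 0.1701] j [ 47.  12. -18.   0. -59.  36.]
```

>>> jog_arm:
  travel:
    - [0.005, 0, 0.05]
    - [0.005, 0, 0.09]
    - [0.005, 0, 0.096]
    - [0.021, 0, 0.098]
    - [0.039, 0, 0.102]
    - [0.055, 0, 0.108]
    - [0.069, 0, 0.114]
    - [0.079, 0, 0.122]
    - [0.089, 0, 0.13]
    - [0.089, 0, 0.13]
  dr:
    - [0, 0, 0]
    - [0, 0, 0]
    - [0, 0, 0]
    - [0, 0, 0]
    - [0, 0, 0]
    - [0, 0, 0]
    - [0, 0, 0]
    - [0, 0, 0]
    - [0, 0, 0]
    - [0, 0, 0]
  claw: [0, 0, 0, 0, 0, 0, 0, 0, 0, 0]

```text
time_s: 40.1
tcp_pos: [0.5458, 0.2463, 0.1049]
eef_rot: [180.0, 0.0, -7.5]
contact_force: [-0.0, -0.5, 1.4]
gripper_width: 0.0003
gripper_force: 0.4
```

```bash
python3 st.py
```

```text
40.1 jig [ 90.1   8.5 104.9] rot [179.98   0.    -7.52] F jig [ 0.  -0.5  1.4] tcp [0.5458 0.2463 0.1049] j [ 43.  19. -18.   0. -52.  39.]
```

>>> jog_arm:
  travel:
    - [0.006, 0, 0.012]
    - [0.012, 0, 0.026]
    - [0.015, 0, 0.036]
    - [0.016, 0, 0.044]
    - [0.017, 0, 0.049]
    - [0.018, 0, 0.052]
    - [0.018, 0, 0.055]
    - [0.018, 0, 0.057]
    - [0.018, 0, 0.059]
    - [0.018, 0, 0.059]
  dr:
    - [0, 0, 0]
    - [0, 0, 0]
    - [0, 0, 0]
    - [0, 0, 0]
    - [0, 0, 0]
    - [0, 0, 0]
    - [0, 0, 0]
    - [0, 0, 0]
    - [0, 0, 0]
    - [0, 0, 0]
  claw: [0, 0, 0, 0, 0, 0, 0, 0, 0, 0]

```text
time_s: 41.35
tcp_pos: [0.5547, 0.2453, 0.0757]
eef_rot: [-180.0, -0.0, -7.5]
contact_force: [-0.2, -0.8, 0.1]
gripper_width: 0.0003
gripper_force: 0.3
```

```bash
python3 st.py
```

```text
41.35 jig [99.1  8.7 75.7] rot [-1.7999e+02 -2.0000e-02 -7.5100e+00] F jig [-0.  -0.8  0.1] tcp [0.5547 0.2453 0.0757] j [ 42.  22. -19.   0. -49.  40.]
```

Near level, no stop force yet; press a little further until the stop is felt.

>>> jog_arm:
  travel:
    - [0, 0, 0.001]
    - [0, 0, 0.002]
    - [0, 0, 0.002]
    - [0, 0, 0.003]
    - [0, 0, 0.003]
    - [0, 0, 0.004]
    - [0, 0, 0.004]
    - [0, 0, 0.004]
    - [0, 0, 0.004]
    - [0, 0, 0.004]
  dr:
    - [0, 0, 0]
    - [0, 0, 0]
    - [0, 0, 0]
    - [0, 0, 0]
    - [0, 0, 0]
    - [0, 0, 0]
    - [0, 0, 0]
    - [0, 0, 0]
    - [0, 0, 0]
    - [0, 0, 0]
  claw: [0, 0, 0, 0, 0, 0, 0, 0, 0, 0]

```text
time_s: 42.6
tcp_pos: [0.5548, 0.2455, 0.0746]
eef_rot: [-180.0, -0.1, -7.5]
contact_force: [-0.4, -0.7, 7.4]
gripper_width: 0.0007
gripper_force: 3.7
```

```bash
python3 st.py
```

```text
42.6 jig [99.2  8.9 74.6] rot [-1.7997e+02 -6.0000e-02 -7.4800e+00] F jig [-0.3 -0.7  7.4] tcp [0.5548 0.2455 0.0746] j [ 42.  22. -19.   0. -49.  40.]
```

>>> jog_arm:
  travel:
    - [0, 0, 0.001]
    - [0, 0, 0.002]
    - [0, 0, 0.002]
    - [0, 0, 0.002]
    - [0, 0, 0.002]
    - [0, 0, 0.002]
    - [0, 0, 0.002]
    - [0, 0, 0.002]
    - [0, 0, 0.002]
    - [0, 0, 0.002]
  dr:
    - [0, 0, 0]
    - [0, 0, 0]
    - [0, 0, 0]
    - [0, 0, 0]
    - [0, 0, 0]
    - [0, 0, 0]
    - [0, 0, 0]
    - [0, 0, 0]
    - [0, 0, 0]
    - [0, 0, 0]
  claw: [0, 0, 0, 0, 0, 0, 0, 0, 0, 0]

```text
time_s: 43.85
tcp_pos: [0.5549, 0.2455, 0.0741]
eef_rot: [-180.0, -0.1, -7.5]
contact_force: [-2.4, -1.0, 12.5]
gripper_width: 0.0006
gripper_force: 6.0
```

```bash
python3 st.py
```

```text
43.85 jig [99.3  8.9 74.1] rot [-1.7996e+02 -8.0000e-02 -7.4700e+00] F jig [-2.3 -1.3 12.5] tcp [0.5549 0.2455 0.0741] j [ 42.  22. -19.   0. -49.  40.]
```

>>> jog_arm:
  travel:
    - [0, 0, -0.04]
    - [0, 0, -0.12]
    - [0, 0, -0.22]
    - [-0.1, 0.02, -0.25]
    - [-0.2, 0.038, -0.25]
    - [-0.26, 0.038, -0.25]
    - [-0.26, 0.038, -0.25]
    - [-0.26, 0.038, -0.25]
    - [-0.26, 0.038, -0.25]
    - [-0.26, 0.038, -0.25]
  dr:
    - [0, 0, 0]
    - [0, 0, 0]
    - [0, 0, 0]
    - [0, 0, 0]
    - [0, 0, 0]
    - [0, 0, 0]
    - [0, 0, 0]
    - [0, 0, 0]
    - [0, 0, 0]
    - [0, 0, 0]
  claw: [0, 0, 0, 0, 0, 0, 0, 0, 0, 0]

```text
time_s: 45.1
tcp_pos: [0.4235, 0.2433, 0.1973]
eef_rot: [180.0, 0.0, -7.6]
contact_force: [0.2, 0.0, 0.1]
gripper_width: 0.0006
gripper_force: 0.0
```

```bash
python3 st.py; python3 look.py w11
```

```text
45.1 jig [-30.7 -10.7 197.3] rot [ 1.7996e+02  2.0000e-02 -7.5500e+00] F jig [0.2 0.1 0.1] tcp [0.4235 0.2433 0.1973] j [ 53.   4. -25.  -0. -61.  29.]
line_mid 0.56 [202. 182.] [-21.8  69.9  16. ] [-20.3  67.9  24.4]
bar_end 0.93 [201. 180.] [-19.6  70.7  16. ] [-18.2  68.6  24.4]
bar 0.83 [257. 182.] [-20.3   7.8  26. ] [-14.    5.7  62. ]
handle_mid 0.89 [252.  54.] [108.5  11.5  16. ] [96.1  7.5 75. ]
```

View pics/w11.png

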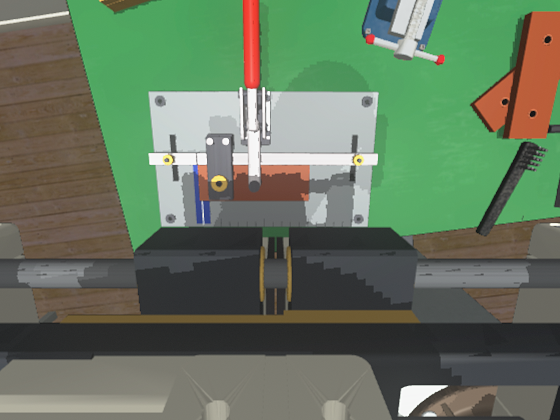

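The clamp is down, its foot is on the bar at (254,185), and the bar's left end is at the line (column ≈200). Handing in.

```bash
python3 -c "
from plant import r
print(r.close_job())"
```

```text
the job is handed in; nothing more can be done
None
```

The job is handed in: the bar is pressed flat on the fence, its left end is at the scribed line (about 0.3 mm beyond the line's centre by camera, within the line's width), and the toggle clamp is fully down on its stop; the slide had turned the bar slightly off the fence, so I pressed it flat a second time before the last nudge.

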